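Put the sockets back on the socket rail in order of size

ROBOT

A 6-joint arm with a two-finger parallel gripper is mounted at the origin on a cart in front of the work surface, level with it; the furniture and walls round the work are solid. World frame = base frame: x ahead of the robot, y to its left, z up, the work surface at z = 0. Lengths are in m, angles in rad, forces in N, time in s.
With the tool pointing down it reaches from about 0.25 to 0.725 m from the base axis. Payload 4 kg.
Tool frame: the origin (TCP) lies midway between the tips of the shut fingers; the grasp point (between the pads) lies 19 mm behind it (bot.grasp_offset is the distance from the TCP to the grasp point, in m); z points along the fingers, y is the direction in which the jaws open and shut (so a half turn about z gives the same grasp; the last joint's range is limited). The gripper opens to 85 mm and grips with 20 to 120 N. Pads are 22 mm wide; open, the fingers measure 114 mm over their backs; the gripper's body (76 mm by 85 mm) begins 54 mm behind the grasp point. The pads swing forward as they close: fully open they stand 13 mm farther back than shut.
Start: joints at [-1.105, 0.241, 0.005, 1.335, 0, 1.571], TCP at [0.225, -0.447, 0.231] pointing down, gripper open.
Joint ranges: [-2.72, 2.72], [-1.05, 1.87], [-1.09, 1.28], [-1.99, 2.15], [-1.42, 1.44], [-3.14, 3.14]. Speed limits (rad/s): [2.79, 2.79, 3.14, 3.14, 3.14, 3.14].

INTERFACE

Orientations are given as a unit quaternion [x, y, z, w].
In Python, from workcell import sensors, optics, bot gives the robot as it stands.
- The arm moves only by the tool apply_moves, never from a script. Its argument "plan" is one flat list of numbers, 6 for each row, row after row: the shift along the tool's x, y, z in m, then the turn, a rotation vector about the tool's x, y, z in rad. In form: [tx, ty, tz, ax, ay, az, tx, ty, tz, ax, ay, az, ...]. A call has 1 to 12 rows; each row is the pose to reach, as a shift and turn from the pose commanded when the call began, along the tool's axes at that moment; what a row does not reach only later rows make up. A row lasts 1/12 s, in which the tool goes at most 41.7 mm and 7.16 degrees, less where a joint would pass 70% of its speed; a pose out of reach is approached as far as the arm can. A call with a gripper value outside its range is refused whole. "grip" is the finger opening in m, from 0 to 0.0854, set as the call begins (left out, the last holds). The fingers move at their own pace and stop on an object; the grip force is fixed at half the most. Time passes only in rows, so rows that repeat a pose let the fingers close. It gives the time, the measured TCP pose, the force and the opening at its end, in the units of the state.
- sensors.get_obs(): the state, without advancing time (a new reading comes with each control period).
- optics.camera(name): name is "scene" or "top" or "wrist"; returns a dict with "pixels" (480x640x3 uint8, red, green, blue), "fx", "fy", "cx", "cy" (pixels), "pose" (4x4, takes a point from camera to world coordinates); the wrist camera has in their place "tool_from_camera" (4x4, takes a point from camera to tool coordinates, whose origin is the TCP and whose axes are the flange's). Camera axes: x right, y up, looking along -z (the intrinsics and any distortion apply to the point x, -y, -z); pixel columns grow to the right and rows downward; lengths in m; the calibration is good to about 2 mm. The wrist camera is an equidistant fisheye: a pixel r from the principal point sees the ray r / f radians off the axis. A picture is of the moment at which its call begins: read the wrist's pose just before it. There is no depth.
- bot.job_done(): hands the job in, once; it reports no verdict.
The state is a dict: "clock": time; "joint_pos": joint angles; "joint_vel": joint speeds; "tau": joint torques, N m; "eef_pos": TCP position; "tool_rot": TCP orientation; "ft_force": force on the tool from outside, world axes, zero at the start; "ft_torque": the same for the moment, N m; "grip_width": finger opening in m.
Only numpy, scipy, OpenCV 4.12 (cv2) and the standard library are available. Lean on these libraries where they do the work, as an engineer would, in place of code of your own. Each camera call takes 0.05 s, during which the arm holds its last target.

TASK

Put the four loose sockets back on the socket rail, each mouth down over a stud of its own and fully seated on the bar, so that all six stand in a row in order of size. The smallest and the largest already stand on the two end studs and show which way the row runs: leave these two on their studs, and leave the other things on the bench where they are.

Things in the scene. Friction and masses are not known exactly. Their poses are not given: they have to be found in the camera images.
- rail: blue socket rail, fixed: flat bar 44 mm wide (its x), 444 mm long (its y), 8 mm thick; origin in the middle of its underside, z up. Six equal upright steel studs, 8 mm thick, 23 mm above the bar, at x = 0, y = -170, -102, -34, 34, 102, 170 mm; the four inner ones empty. Bow 36 mm high at each end. A seated socket's rim rests on the bar, stud inside its mouth.
- socket_17_mid (a point): centre (on the axis, half-way up) of the smallest socket: a plain bright steel hex socket, outside diameter 26 mm, height 46 mm, a straight cylinder standing upright (z up) with its open hex mouth (17 mm across flats, at least 26 mm deep, wall 4.5 mm) below and the 12.7 mm square drive hole on top. It is already on one of the rail's two end studs, seated on the bar, and stays there.
- socket_22_mid (a point): centre (on the axis, half-way up) of the second smallest socket: a plain bright steel hex socket, outside diameter 32 mm, height 50 mm, a straight cylinder standing upright (z up) with its open hex mouth (22 mm across flats, at least 26 mm deep, wall 5 mm) below and the 12.7 mm square drive hole on top. It stands loose on the bench beyond the rail (about 0.1 to 0.5 kg). Being round it may be gripped from above at any yaw.
- socket_27_mid (a point): centre (on the axis, half-way up) of the third smallest socket: a plain bright steel hex socket, outside diameter 38 mm, height 53 mm, a straight cylinder standing upright (z up) with its open hex mouth (27 mm across flats, at least 26 mm deep, wall 5.5 mm) below and the 12.7 mm square drive hole on top. It stands loose on the bench beyond the rail (about 0.1 to 0.5 kg). Being round it may be gripped from above at any yaw.
- socket_32_mid (a point): centre (on the axis, half-way up) of the third largest socket: a plain bright steel hex socket, outside diameter 44 mm, height 56 mm, a straight cylinder standing upright (z up) with its open hex mouth (32 mm across flats, at least 26 mm deep, wall 6 mm) below and the 12.7 mm square drive hole on top. It stands loose on the bench beyond the rail (about 0.1 to 0.5 kg). Being round it may be gripped from above at any yaw.
- socket_36_mid (a point): centre (on the axis, half-way up) of the second largest socket: a plain bright steel hex socket, outside diameter 50 mm, height 59 mm, a straight cylinder standing upright (z up) with its open hex mouth (36 mm across flats, at least 26 mm deep, wall 7 mm) below and the 12.7 mm square drive hole on top. It stands loose on the bench beyond the rail (about 0.1 to 0.5 kg). Being round it may be gripped from above at any yaw.
- socket_41_mid (a point): centre (on the axis, half-way up) of the largest socket: a plain bright steel hex socket, outside diameter 56 mm, height 62 mm, a straight cylinder standing upright (z up) with its open hex mouth (41 mm across flats, at least 26 mm deep, wall 7.5 mm) below and the 12.7 mm square drive hole on top. It is already on one of the rail's two end studs, seated on the bar, and stays there.
- bearing_mid (a point): centre of a ball bearing lying flat, 52 mm across, 15 mm high; to be left alone
- bushing_1_mid (a point): centre of a brass-coloured plain bushing standing upright, 36 mm across, 30 mm high; to be left alone
- brass_fitting_mid (a point): centre of a brass hose fitting lying flat, 52 mm long, 21 mm high; to be left alone
Things that resemble listed ones, but are neither listed nor needed, are in the scene too. What is shaped like the part that bears socket_36_mid but green or pink is not meant.

How it is judged:
By the outcome, as a careful person would: the job done as asked, in the order asked, and still so for the second after the job is handed in, with the robot touching nothing.
It also fails if it takes over 99 s, if anything falls off the work surface, if the arm or the gripper's body presses on something with over 40 N, if the wrist force passes 120 N, or if a joint passes its speed limit or range.

## Working session

There is one attempt and no reset: what is moved stays moved. The work goes in short steps, Python scripts to look and compute and a tool call to move; the robot and the scene stay as the last step left them, time stands still between calls to the robot, and variables do not carry over. Pictures are saved under pics/ and viewed, and the job is handed in when it is done.

Besides the shell and the picture viewer there is one more tool, called as name(argument=value, ...), one argument or row to a line, values as JSON. apply_moves: Moves the arm, as the interface text tells. Its arguments: {"type":"object","properties":{"plan":{"type":"array","items":{"type":"number"}},"grip":{"type":"number"}},"required":["plan"]}

```bash
mkdir -p pics; ls; python3 - <<'E'
from workcell import sensors, optics, bot
import cv2
print(sensors.get_obs())
for n in ["scene","top","wrist"]:
    c=optics.camera(n)
    cv2.imwrite(f"pics/{n}0.png",c["pixels"][:,:,::-1])
    print(n,{k:v for k,v in c.items() if k!="pixels"})
E
```

```text
pics
{'clock': 0.0, 'joint_pos': array([-1.10500731e+00,  2.41382168e-01,  3.75521322e-03,  1.33517914e+00,
       -8.38628394e-06,  1.57082179e+00]), 'joint_vel': array([ 0.00015114, -0.0007491 ,  0.00197449, -0.0004885 , -0.00163714,
        0.00059373]), 'tau': array([-3.33963044e-04, -3.72319651e+01,  2.52405918e+01,  1.69858657e-02,
        8.33772816e-06,  7.90713415e-06]), 'eef_pos': array([ 0.22428838, -0.44619119,  0.23044015]), 'tool_rot': array([ 9.73004881e-01,  2.30782347e-01, -2.36014505e-04, -9.76784168e-04]), 'ft_force': array([0.01525681, 1.18471937, 0.04160627]), 'ft_torque': array([ 0.00407734, -0.03468395, -0.0150219 ]), 'grip_width': 0.08525058782735528}
scene {'fx': 451.2041575804409, 'fy': 451.2041575804409, 'cx': 313.0205028321329, 'cy': 238.16269804197776, 'pose': array([[-0.87601689,  0.33048841, -0.35124324,  0.1919858 ],
       [-0.48227685, -0.59749322,  0.6406332 ,  0.55294287],
       [ 0.0018564 ,  0.73060199,  0.68280106,  0.69561055],
       [ 0.        ,  0.        ,  0.        ,  1.        ]])}
top {'fx': 479.12997086353704, 'fy': 479.12997086353704, 'cx': 321.9739590326938, 'cy': 236.99450997824735, 'pose': array([[-0.09316181,  0.97059601, -0.22195554,  0.29089851],
       [-0.99564479, -0.09003065,  0.02420613, -0.04683439],
       [ 0.00351157,  0.22324397,  0.97475628,  1.0897253 ],
       [ 0.        ,  0.        ,  0.        ,  1.        ]])}
wrist {'fx': 371.64829954431775, 'fy': 371.64829954431775, 'cx': 319.5931237727327, 'cy': 238.61684177625847, 'tool_from_camera': array([[ 6.73997338e-04,  9.65840423e-01,  2.59136687e-01,
         6.56316217e-02],
       [ 9.99999207e-01, -9.26702167e-04,  8.53023211e-04,
         6.84404739e-05],
       [ 1.06402683e-03,  2.59135907e-01, -9.65840282e-01,
        -1.43280711e-01],
       [ 0.00000000e+00,  0.00000000e+00,  0.00000000e+00,
         1.00000000e+00]])}
```

View pics/scene0.png

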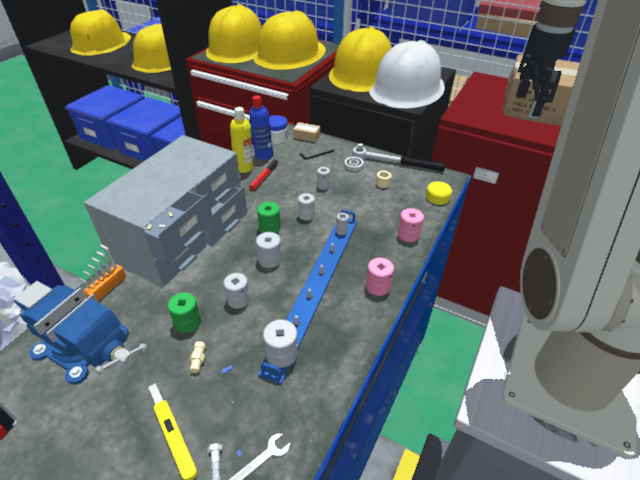

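View pics/top0.png

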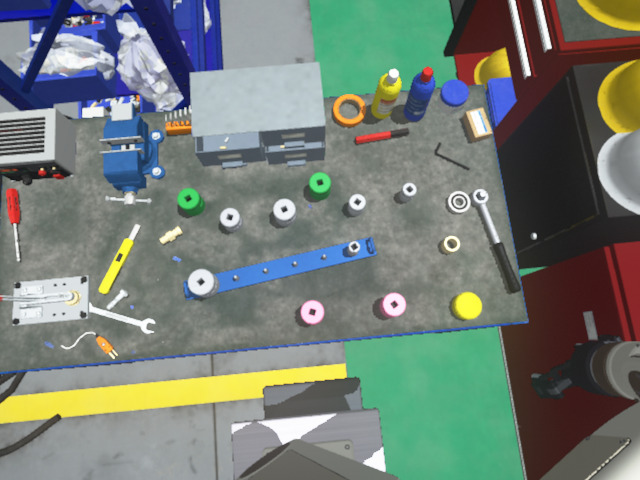

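View pics/wrist0.png

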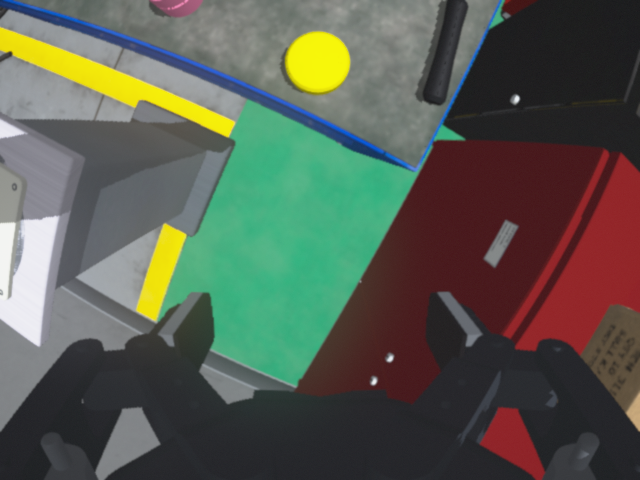

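```bash
python3 - <<'E'
import cv2,numpy as np
a=cv2.imread("pics/top0.png")[170:310,170:430]
cv2.imwrite("pics/topz.png",cv2.resize(a,None,fx=3,fy=3,interpolation=cv2.INTER_CUBIC))
a=cv2.imread("pics/scene0.png")[155:395,170:370]
cv2.imwrite("pics/scenez.png",cv2.resize(a,None,fx=2.5,fy=2.5,interpolation=cv2.INTER_CUBIC))
E
```

```text
(no output)
```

View pics/topz.png

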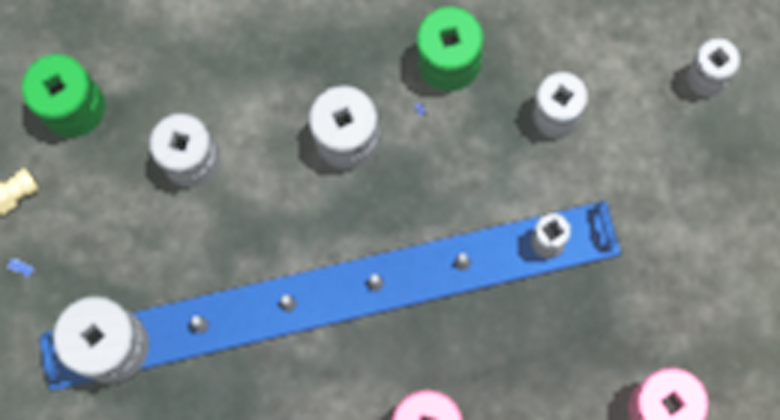

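View pics/scenez.png

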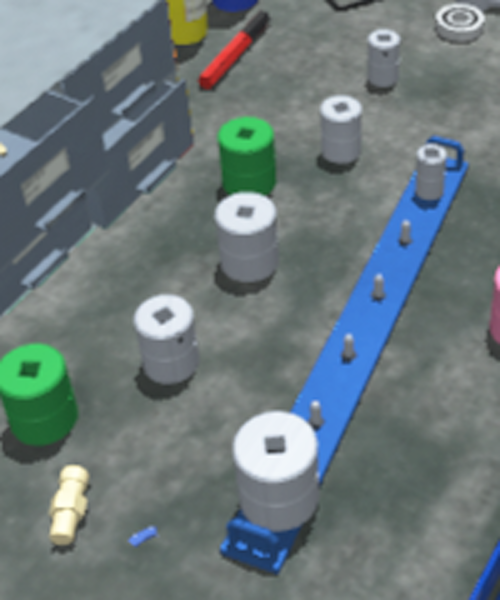

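The zoomed views show four plain grey sockets beyond the rail: top view pixels (230,218), (284,210), (357,203), (409,190). The large one is seated at the left end of the rail and the small one at the right. The four inner studs are empty. Next I measure the top faces.

```bash
cat > h.py <<'E'
import numpy as np,cv2
def ray(c,u,v):
    P=np.array(c["pose"]);d=P[:3,:3]@np.array([(u-c["cx"])/c["fx"],-(v-c["cy"])/c["fy"],-1.])
    return P[:3,3],d
def plane(c,u,v,z):
    o,d=ray(c,u,v);return o+d*(z-o[2])/d[2]
def tri(c1,p1,c2,p2):
    A=np.zeros((3,3));b=np.zeros(3)
    for c,p in((c1,p1),(c2,p2)):
        o,d=ray(c,*p);d=d/np.linalg.norm(d);M=np.eye(3)-np.outer(d,d);A+=M;b+=M@o
    return np.linalg.solve(A,b)
def proj(c,X):
    P=np.linalg.inv(c["pose"]);q=P[:3,:3]@X+P[:3,3]
    return np.array([c["cx"]+c["fx"]*q[0]/-q[2],c["cy"]-c["fy"]*q[1]/-q[2]])
def blob(px,p,r,thr):
    g=px.min(axis=2).astype(np.uint8);x0,y0=int(p[0])-r,int(p[1])-r
    k=6
    w=cv2.resize(g[y0:y0+2*r,x0:x0+2*r],None,fx=k,fy=k,interpolation=cv2.INTER_CUBIC)
    m=(w>thr).astype(np.uint8)
    cs,_=cv2.findContours(m,cv2.RETR_EXTERNAL,cv2.CHAIN_APPROX_NONE)
    c=max(cs,key=cv2.contourArea)
    e=cv2.fitEllipse(cv2.convexHull(c))
    # pixel-centre mapping of cv2.resize
    u=(e[0][0]+.5)/k-.5+x0;v=(e[0][1]+.5)/k-.5+y0
    return (u,v),np.array(e[1])/k
E
python3 - <<'E'
from workcell import optics
from h import *
T=optics.camera("top");S=optics.camera("scene")
for tp,sp in [((201,281),(281,335)),((354,247),(343,215)),((230,217),(236,281)),((284,209),(268,240)),((357,202),(306,197)),((409,189),(323,171))]:
    for thr in(195,215):
        a,ea=blob(T["pixels"],tp,19,thr);b,eb=blob(S["pixels"],sp,19,thr)
        X=tri(T,a,S,b)
        print(thr,np.round(a,1),np.round(ea,1),np.round(b,1),np.round(eb,1),"X",np.round(X*1000,1),"dia",
          np.round(max(ea)*np.linalg.norm(T["pose"][:3,3]-X)/T["fx"]*1000,1),np.round(max(eb)*np.linalg.norm(S["pose"][:3,3]-X)/S["fx"]*1000,1))
E
```

```text
195 [200.5 281.4] [24.4 25.8] [279.6 332.9] [26.9 32.4] X [450.4 195.1  71.4] dia 57.1 55.0
215 [200.5 281.4] [23.7 25.1] [279.6 332.8] [26.1 31.7] X [450.3 195.1  71.8] dia 55.5 53.7
195 [353.9 246.3] [10.5 10.9] [338.5 215.7] [2.8 3.8] X [ 503.4 -139.7   54.3] dia 24.0 8.3
215 [353.9 246.3] [10.1 10.3] [346.5 215.6] [0.9 2. ] X [ 493.9 -141.3   60.3] dia 22.6 4.3
195 [229.4 216.8] [17.9 19. ] [235. 281.] [16.3 22.2] X [591.2 128.8  58.1] dia 43.1 42.4
215 [229.4 216.8] [17.2 18.3] [235.  280.9] [15.4 21.1] X [591.1 128.8  58.3] dia 41.6 40.5
195 [283.9 208.8] [20.5 21.5] [267.8 239.6] [15.2 22.9] X [597.4   6.2  60.9] dia 48.3 47.2
215 [283.9 208.8] [19.8 20.8] [267.7 239.5] [14.4 21.9] X [597.4   6.3  61.3] dia 46.8 45.1
195 [357.1 201.5] [15.3 16. ] [306.  197.8] [ 9.3 15.1] X [ 601.  -159.1   55.3] dia 36.4 34.8
215 [357.1 201.5] [14.7 15.4] [306.  197.7] [ 8.3 14.1] X [ 600.9 -159.    55.6] dia 34.9 32.4
195 [409.3 188.8] [12.5 13.5] [323.2 169.9] [ 6.4 11.2] X [ 620.6 -280.7   52.8] dia 31.4 28.2
215 [409.2 188.8] [11.9 12.9] [323.2 169.8] [ 5.4 10.2] X [ 620.7 -280.6   52.9] dia 30.0 25.7
```

```bash
python3 - <<'E'
from workcell import optics
from h import *
T=optics.camera("top");S=optics.camera("scene")
tops={"41":((201,281),(281,335),.070),"36":((284,209),(268,240),.059),"32":((230,217),(236,281),.056),"27":((357,202),(306,197),.053),"22":((409,189),(323,171),.050)}
for n,(tp,sp,z) in tops.items():
    a,_=blob(T["pixels"],tp,19,195);b,_=blob(S["pixels"],sp,19,195)
    print(n,np.round(plane(T,*a,z)*1000,1),np.round(plane(S,*b,z)*1000,1))
a,_=blob(T["pixels"],(354,247),10,195);print(17,np.round(plane(T,*a,.054)*1000,1),np.round(plane(S,342.5,215.8,.054)*1000,1))
for t,s in [((235.7,277.0),(296.3,318.0)),((265.5,269.8),(309,290.5)),((294.5,263),(321.4,267)),((323.9,256.2),(332,245.5))]:
    print("stud",np.round(plane(T,*t,.029)*1000,1),np.round(plane(S,*s,.029)*1000,1),np.round(tri(T,t,S,s)*1000,1))
# zoom
a=T["pixels"][235:300,180:380,::-1];cv2.imwrite("pics/tz2.png",cv2.resize(a,None,fx=4,fy=4,interpolation=cv2.INTER_CUBIC))
E
```

```text
41 [450.2 195.3  70. ] [451.4 194.3  70. ]
36 [597.8   6.3  59. ] [598.8   4.6  59. ]
32 [591.5 129.1  56. ] [592.7 127.4  56. ]
27 [ 601.6 -159.4   53. ] [ 602.6 -161.6   53. ]
22 [ 621.5 -281.3   50. ] [ 622.4 -284.3   50. ]
17 [ 499.2 -140.8   54. ] [ 500.  -143.5   54. ]
stud [459.2 126.7  29. ] [458.9 128.6  29. ] [459.7 127.1  26.7]
stud [469.2  59.5  29. ] [470.5  60.5  29. ] [470.1  59.8  28.2]
stud [478.5  -6.2  29. ] [478.8  -5.8  29. ] [478.8  -6.2  28.6]
stud [487.9 -73.4  29. ] [488.6 -72.   29. ] [488.6 -73.3  27.7]
```

View pics/tz2.png

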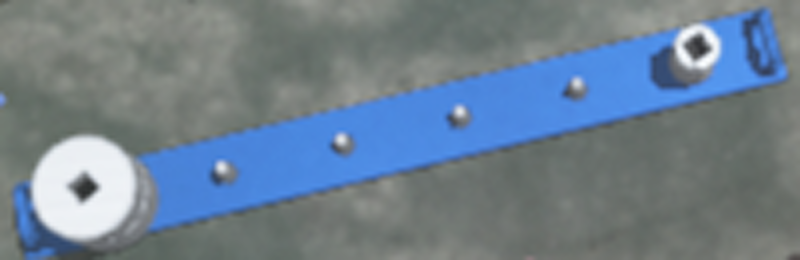

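```bash
cat >> h.py <<'E'
from scipy.spatial.transform import Rotation as R
def move(target,yaw_deg=98.3,obs=None):
    from workcell import sensors
    o=obs or sensors.get_obs()
    Rc=R.from_quat(o["tool_rot"]);t=np.radians(yaw_deg)
    Rt=R.from_matrix(np.array([[np.cos(t),np.sin(t),0],[np.sin(t),-np.cos(t),0],[0,0,-1.]]))
    sh=Rc.inv().apply(np.array(target)-o["eef_pos"]);rv=(Rc.inv()*Rt).as_rotvec()
    print("clk %.2f"%o["clock"],"pos",np.round(o["eef_pos"],4),"shift",np.round(sh,4),"turn",np.round(rv,3),"rows",round(np.linalg.norm(sh)/.0417,1),round(np.degrees(np.linalg.norm(rv))/7.16,1),"w %.4f"%o["grip_width"],"F",np.round(o["ft_force"],1))
E
python3 - <<'E'
from workcell import optics,bot
from h import *
T=optics.camera("top");S=optics.camera("scene")
print("cab front bottom",plane(T,203,168,0),plane(T,322,161,0),"scene tri of cab top corner",tri(T,(197,140),S,(158,277)) )
print("green",plane(T,188.5,199,.059),plane(T,320,183,.059),bot.grasp_offset)
print([x for x in dir(bot) if x[0]!='_'])
move([.622,-.283,.16])
E
```

```text
cab front bottom [0.73540694 0.19578654 0.        ] [ 0.7269709 -0.0915441  0.       ] scene tri of cab top corner [0.76383816 0.18603367 0.04502966]
green [0.64042492 0.21784992 0.059     ] [ 0.6509513  -0.07966823  0.059     ] 0.0187
['Unreachable', 'grasp_offset', 'job_done']
clk 0.45 pos [ 0.2245 -0.4467  0.2312] shift [0.4286 0.0323 0.0712] turn [-0.   -0.   -1.25] rows 10.4 10.0 w 0.0853 F [0.6 0.6 0. ]
```

apply_moves(
  plan=[0.429,0.032,0.05,0,0,-1.25,0.429,0.032,0.05,0,0,-1.25,0.429,0.032,0.05,0,0,-1.25,0.429,0.032,0.05,0,0,-1.25,0.429,0.032,0.05,0,0,-1.25,0.429,0.032,0.05,0,0,-1.25,0.429,0.032,0.05,0,0,-1.25,0.429,0.032,0.05,0,0,-1.25,0.429,0.032,0.05,0,0,-1.25,0.429,0.032,0.05,0,0,-1.25,0.429,0.032,0.05,0,0,-1.25,0.429,0.032,0.05,0,0,-1.25],
  grip=0.06,
)

```text
clock: 1.45
eef_pos: [0.6256, -0.2794, 0.1789]
tool_rot: [0.652, 0.758, 0.0, -0.001]
ft_force: [-0.2, 0.0, 1.0]
grip_width: 0.0599
```

```bash
python3 - <<'E'
from workcell import optics,bot
from h import *
c=optics.camera("wrist");cv2.imwrite("pics/w1.png",c["pixels"][:,:,::-1])
move([.622,-.283,.095])
E
```

```text
clk 1.50 pos [ 0.6236 -0.2809  0.1795] shift [-0.002  -0.0018  0.0846] turn [-0.002 -0.001  0.003] rows 2.0 0.0 w 0.0599 F [ 0.1 -0.4  0. ]
```

View pics/w1.png

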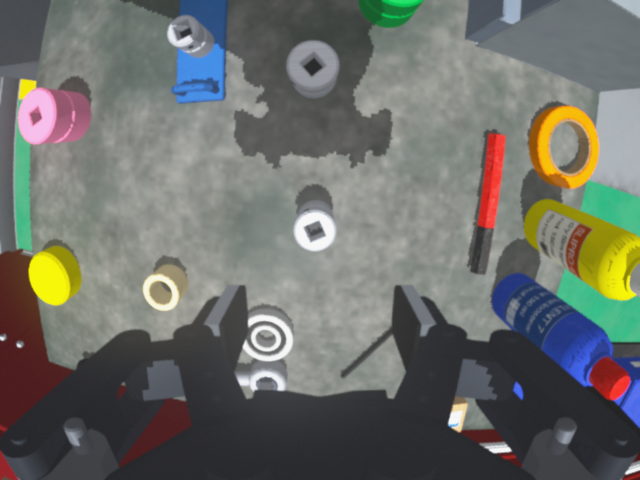

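The wrist view shows socket 22 at about (315,230), with 27 behind it at (313,66) in the gripper's shadow. I will cross-check the position by wrist ray.

```bash
cat >> h.py <<'E'
def wplane(c,o,u,v,z):
    x,y=u-c["cx"],v-c["cy"];r=np.hypot(x,y);th=r/c["fx"]
    d=np.array([np.sin(th)*x/r,-np.sin(th)*y/r,-np.cos(th)])
    M=np.array(c["tool_from_camera"]);Q=R.from_quat(o["tool_rot"])
    d=Q.apply(M[:3,:3]@d);p=o["eef_pos"]+Q.apply(M[:3,3])
    return p+d*(z-p[2])/d[2]
E
python3 - <<'E'
from workcell import optics,bot,sensors
from h import *
o=sensors.get_obs();c=optics.camera("wrist")
a,e=blob(c["pixels"],(315,230),28,195);print(a,e,wplane(c,o,*a,.05))
E
```

```text
(317.57143147786456, 228.98301696777344) [39.51050059 41.36325328] [ 0.62201967 -0.28093384  0.05      ]
```

apply_moves(
  plan=[-0.001,-0.002,0.04,0,0,0,-0.001,-0.002,0.08,0,0,0,-0.001,-0.002,0.115,0,0,0,-0.001,-0.002,0.145,0,0,0,-0.001,-0.002,0.162,0,0,0,-0.001,-0.002,0.168,0,0,0,-0.001,-0.002,0.168,0,0,0],
)

```text
clock: 2.13
eef_pos: [0.6179, -0.2844, 0.0118]
tool_rot: [0.655, 0.756, -0.001, -0.002]
ft_force: [0.6, -0.5, 1.4]
grip_width: 0.0601
```

apply_moves(
  plan=[0,0,0,0,0,0,0,0,0,0,0,0,0,0,0,0,0,0,0,0,0,0,0,0,0,0,0,0,0,0,0,0,0,0,0,0],
  grip=0.02,
)

```text
clock: 2.63
eef_pos: [0.6221, -0.2851, 0.0164]
tool_rot: [0.654, 0.756, 0.0, 0.003]
ft_force: [-0.7, -1.6, 7.4]
grip_width: 0.0307
```

apply_moves(
  plan=[0,0,0,0,0,0,0,0,0,0,0,0],
)

```text
clock: 2.8
eef_pos: [0.6221, -0.2851, 0.0164]
tool_rot: [0.654, 0.756, 0.0, 0.003]
ft_force: [-1.1, -1.3, 6.4]
grip_width: 0.031
```

```bash
python3 - <<'E'
from workcell import optics,bot
from h import *
move([.489,-.0735,.11])
c=optics.camera("wrist");cv2.imwrite("pics/w2.png",c["pixels"][:,:,::-1])
E
```

```text
clk 2.80 pos [ 0.6221 -0.2851  0.0164] shift [ 0.2282 -0.1008 -0.0948] turn [ 0.004  0.003 -0.   ] rows 6.4 0.0 w 0.0310 F [-1.1 -1.3  6.4]
```

View pics/w2.png

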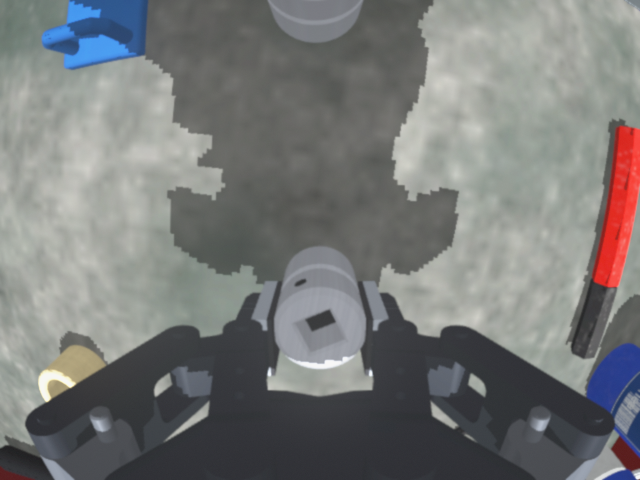

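```bash
python3 - <<'E'
from workcell import optics,bot,sensors
from h import *
o=sensors.get_obs();c=optics.camera("wrist")
for p in [(320,322),(320,318)]: print(wplane(c,o,*p,.05))
a=c["pixels"][230:390,240:400,::-1];cv2.imwrite("pics/w2z.png",cv2.resize(a,None,fx=4,fy=4))
E
```

```text
[ 0.62114481 -0.27740092  0.05      ]
[ 0.62092624 -0.27591338  0.05      ]
```

View pics/w2z.png

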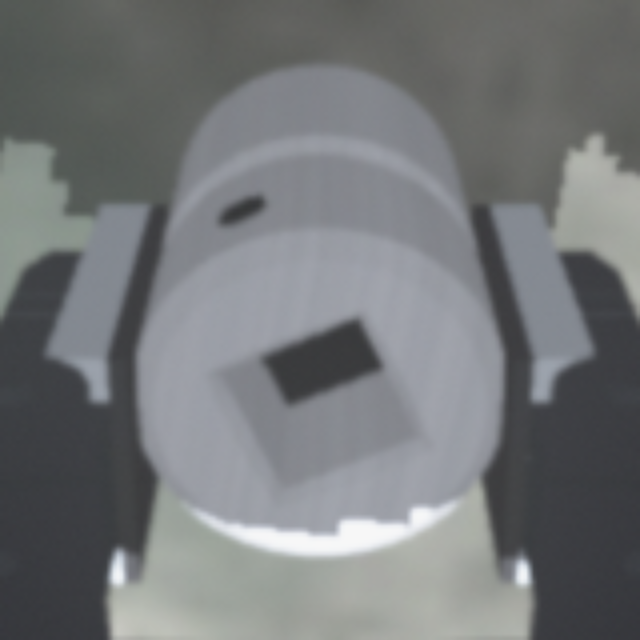

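apply_moves(
  plan=[0,0,-0.03,0,0,0,0,0,-0.06,0,0,0,0,0,-0.1,0,0,0,0.04,-0.018,-0.1,0,0,0,0.08,-0.036,-0.1,0,0,0,0.12,-0.054,-0.1,0,0,0,0.16,-0.07,-0.1,0,0,0,0.19,-0.085,-0.1,0,0,0,0.215,-0.095,-0.1,0,0,0,0.226,-0.1,-0.1,0,0,0,0.226,-0.1,-0.1,0,0,0,0.226,-0.1,-0.1,0,0,0],
)

```text
clock: 3.9
eef_pos: [0.4896, -0.0747, 0.114]
tool_rot: [0.654, 0.757, 0.0, 0.001]
ft_force: [1.1, -0.8, -1.9]
grip_width: 0.0307
```

```bash
python3 - <<'E'
from workcell import optics,bot,sensors
from h import *
move([.489,-.0735,.11])
o=sensors.get_obs();c=optics.camera("wrist");cv2.imwrite("pics/w3.png",c["pixels"][:,:,::-1])
s=optics.camera("scene");a=s["pixels"][150:350,230:430,::-1];cv2.imwrite("pics/s3.png",cv2.resize(a,None,fx=3,fy=3))
E
```

```text
clk 3.90 pos [ 0.4896 -0.0747  0.114 ] shift [ 0.0013 -0.0004  0.004 ] turn [0.002 0.001 0.001] rows 0.1 0.0 w 0.0307 F [ 1.1 -0.8 -1.9]
```

View pics/w3.png

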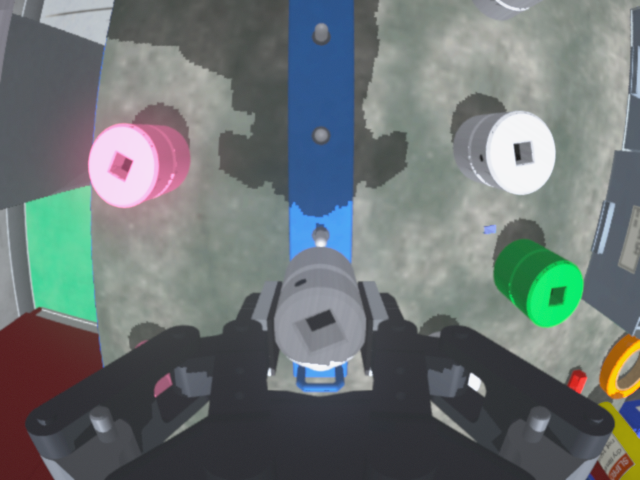

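View pics/s3.png

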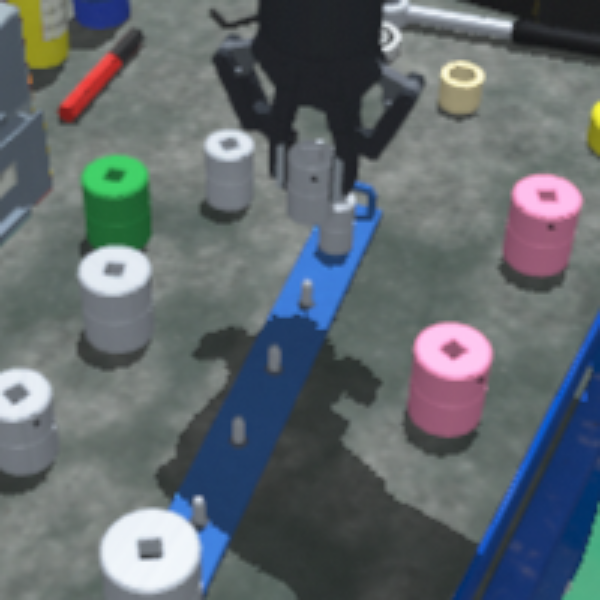

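```bash
python3 - <<'E'
from workcell import optics,bot,sensors
from h import *
o=sensors.get_obs();c=optics.camera("wrist")
for p in [(320.5,233),(320.5,131),(321,29)]: print("stud",wplane(c,o,*p,.029))
Q=R.from_quat(o["tool_rot"])
for z in (.145,.148,.150): print(z,Q.inv().apply(wplane(c,o,320,328,z)-o["eef_pos"]))
move([.489,-.077,.10])
E
```

```text
stud [ 0.48990939 -0.0675859   0.029     ]
stud [ 0.48068417 -0.00450488  0.029     ]
stud [0.47164729 0.05959115 0.029     ]
0.145 [ 0.00403158  0.00026778 -0.03123556]
0.148 [ 0.00567931  0.00026234 -0.03423734]
0.15 [ 0.00677779  0.00025871 -0.03623852]
clk 4.05 pos [ 0.4901 -0.0759  0.1135] shift [-0.001  -0.0012  0.0135] turn [ 0.001  0.001 -0.001] rows 0.3 0.0 w 0.0306 F [ 0.2 -0.4 -1.9]
```

apply_moves(
  plan=[-0.002,-0.001,0,0,0,0,-0.002,-0.001,0.03,0,0,0,-0.002,-0.001,0.045,0,0,0,-0.002,-0.001,0.058,0,0,0,-0.002,-0.001,0.066,0,0,0,-0.002,-0.001,0.074,0,0,0,-0.002,-0.001,0.08,0,0,0,-0.002,-0.001,0.085,0,0,0,-0.002,-0.001,0.088,0,0,0,-0.002,-0.001,0.088,0,0,0],
)

```text
clock: 4.88
eef_pos: [0.488, -0.0769, 0.025]
tool_rot: [0.654, 0.756, -0.0, -0.0]
ft_force: [-0.1, 0.1, -1.2]
grip_width: 0.0302
```

```bash
python3 - <<'E'
from workcell import optics,bot,sensors
from h import *
move([.489,-.078,.024])
c=optics.camera("wrist");cv2.imwrite("pics/w4.png",c["pixels"][:,:,::-1])
s=optics.camera("scene");a=s["pixels"][150:350,230:430,::-1];cv2.imwrite("pics/s4.png",cv2.resize(a,None,fx=3,fy=3))
E
```

```text
clk 4.88 pos [ 0.488  -0.0769  0.025 ] shift [-0.0012  0.0009  0.001 ] turn [-0. -0.  0.] rows 0.0 0.0 w 0.0302 F [-0.1  0.1 -1.2]
```

View pics/w4.png

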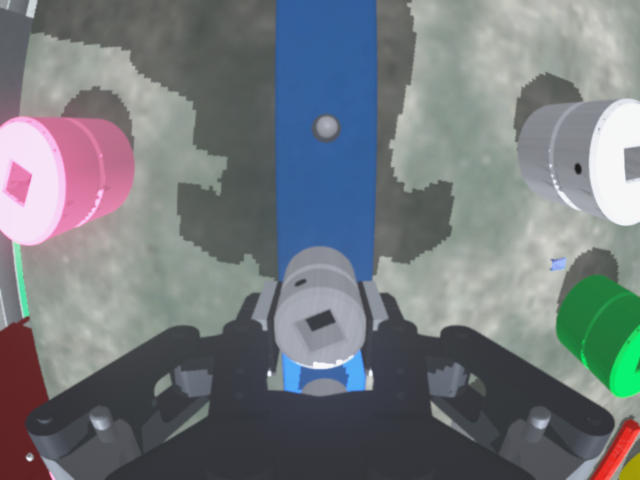

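View pics/s4.png

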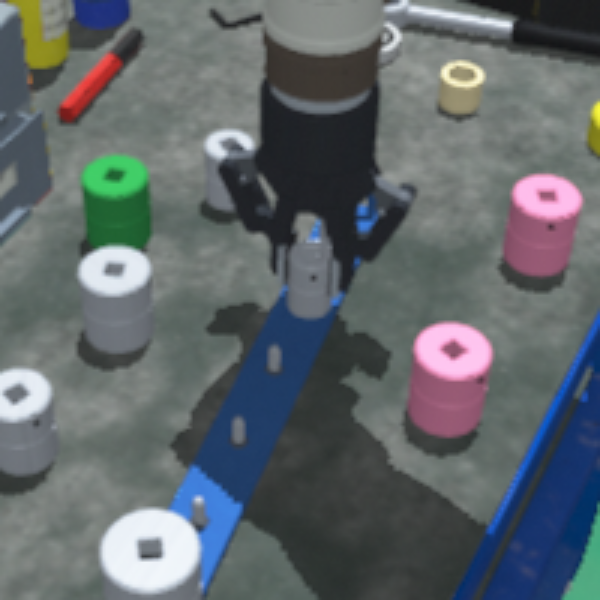

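apply_moves(
  plan=[0,0,0.003,0,0,0,0,0,0.003,0,0,0,0,0,0.003,0,0,0],
)

```text
clock: 5.23
eef_pos: [0.4891, -0.0769, 0.0243]
tool_rot: [0.654, 0.757, 0.001, 0.001]
ft_force: [-3.6, 0.2, 10.1]
grip_width: 0.0302
```

apply_moves(
  plan=[0,0,0,0,0,0,0,0,0,0,0,0,0,0,0,0,0,0,0,0,0,0,0,0,0,0,0,-0.02,0,0,0,0,0,-0.05,0,0,0,0,0,-0.09,0,0,0,0,0,-0.13,0,0,0,0,0,-0.15,0,0,0],
  grip=0.06,
)

```text
$.plan: bad value
```

```bash
python3 - <<'E'
from workcell import optics,bot,sensors
from h import *
move([.602,-.1625,.15])
o=sensors.get_obs();c=optics.camera("wrist");cv2.imwrite("pics/w5.png",c["pixels"][:,:,::-1])
s=optics.camera("scene");a=s["pixels"][150:350,230:430,::-1];cv2.imwrite("pics/s5.png",cv2.resize(a,None,fx=3,fy=3))
E
```

```text
clk 5.23 pos [ 0.4891 -0.0769  0.0243] shift [-0.1011  0.0997 -0.1254] turn [0.003 0.001 0.   ] rows 4.5 0.0 w 0.0302 F [-3.6  0.2 10.1]
```

View pics/w5.png

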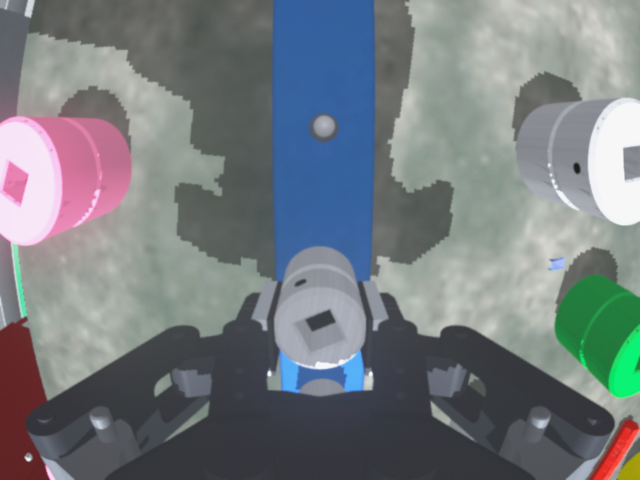

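View pics/s5.png

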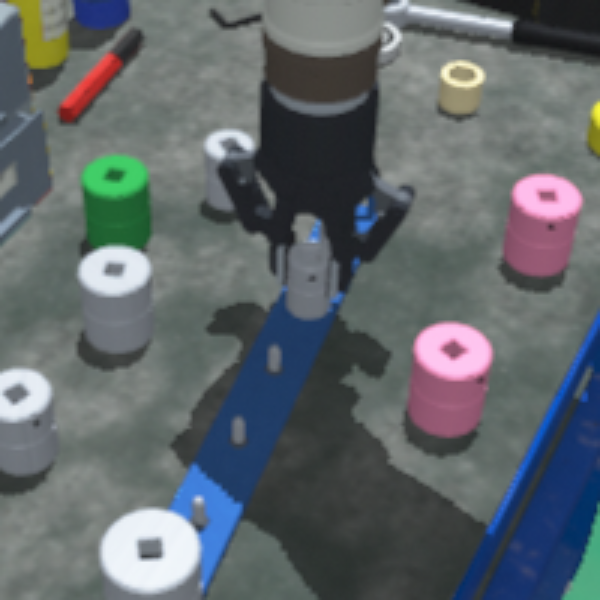

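The socket is on the bar: 10 N contact at TCP z 0.0243, which is the expected height. The release call was refused because of a miscounted row, so I resend it.

apply_moves(
  plan=[0,0,0,0,0,0,0,0,0,0,0,0,0,0,0,0,0,0,0,0,0,0,0,0,0,0,-0.02,0,0,0,0,0,-0.05,0,0,0,0,0,-0.09,0,0,0,0,0,-0.125,0,0,0,-0.05,0.05,-0.125,0,0,0,-0.1,0.099,-0.125,0,0,0,-0.1,0.099,-0.125,0,0,0,-0.1,0.099,-0.125,0,0,0],
  grip=0.065,
)

```text
clock: 6.33
eef_pos: [0.6043, -0.1647, 0.1472]
tool_rot: [0.655, 0.756, 0.001, 0.002]
ft_force: [-0.1, -0.3, 0.8]
grip_width: 0.065
```

```bash
python3 - <<'E'
from workcell import optics,bot,sensors
from h import *
o=sensors.get_obs();c=optics.camera("wrist");cv2.imwrite("pics/w6.png",c["pixels"][:,:,::-1])
move([.602,-.1625,.012])
T=optics.camera("top");cv2.imwrite("pics/t6.png",cv2.resize(T["pixels"][170:310,170:430,::-1],None,fx=3,fy=3))
E
```

```text
clk 6.38 pos [ 0.6048 -0.1653  0.1465] shift [ 0.0035 -0.0028  0.1344] turn [ 0.003  0.003 -0.003] rows 3.2 0.0 w 0.0653 F [ 3.1 -0.7 -0.1]
```

View pics/w6.png

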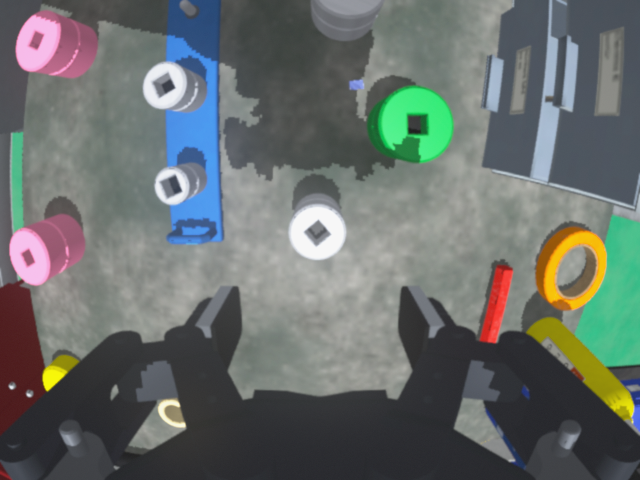

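View pics/t6.png

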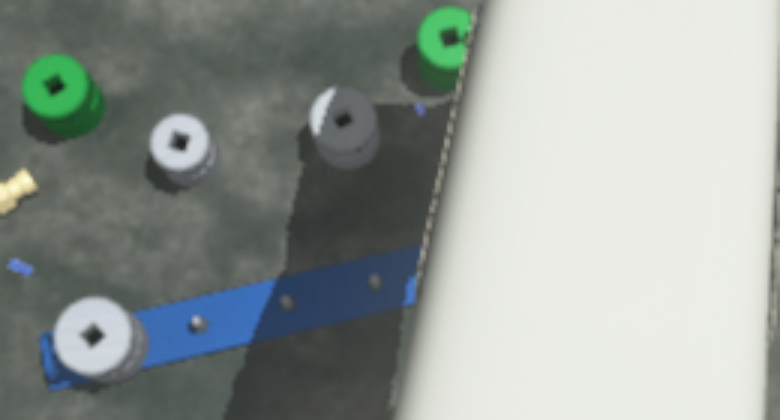

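Socket 22 stands on its stud next to 17. Socket 27 appears at (317,232) in the wrist view.

```bash
python3 - <<'E'
from workcell import optics,bot,sensors
from h import *
o=sensors.get_obs();c=optics.camera("wrist")
a,e=blob(c["pixels"],(317,232),36,205);X=wplane(c,o,*a,.053);print(a,e,X)
move([X[0],X[1],.012])
move([.6025,-.1605,.012])
E
```

```text
(320.0683237711589, 235.07576497395834) [53.88954163 56.25257874] [ 0.60217602 -0.15880985  0.053     ]
clk 6.48 pos [ 0.6006 -0.1621  0.146 ] shift [0.0029 0.0022 0.134 ] turn [-0.002 -0.001 -0.001] rows 3.2 0.0 w 0.0649 F [-0.1 -0.4 -0.4]
clk 6.48 pos [ 0.6006 -0.1621  0.146 ] shift [0.0012 0.0023 0.134 ] turn [-0.002 -0.001 -0.001] rows 3.2 0.0 w 0.0649 F [-0.1 -0.4 -0.4]
```

apply_moves(
  plan=[0.002,0.002,0.04,0,0,0,0.002,0.002,0.08,0,0,0,0.002,0.002,0.11,0,0,0,0.002,0.002,0.127,0,0,0,0.002,0.002,0.134,0,0,0,0.002,0.002,0.134,0,0,0,0.002,0.002,0.134,0,0,0],
)

```text
clock: 7.07
eef_pos: [0.6022, -0.1588, 0.0142]
tool_rot: [0.654, 0.757, 0.0, 0.0]
ft_force: [-0.4, 0.8, 0.8]
grip_width: 0.0654
```

apply_moves(
  plan=[0,0,0,0,0,0,0,0,0,0,0,0,0,0,0,0,0,0,0,0,0,0,0,0,0,0,0,0,0,0,0,0,0,0,0,0],
  grip=0.02,
)

```text
clock: 7.57
eef_pos: [0.6034, -0.1596, 0.0157]
tool_rot: [0.654, 0.756, 0.001, 0.002]
ft_force: [-1.8, -0.2, 5.3]
grip_width: 0.0364
```

```bash
python3 - <<'E'
from workcell import optics,bot,sensors
from h import *
o=sensors.get_obs();c=optics.camera("wrist");cv2.imwrite("pics/w7.png",cv2.resize(c["pixels"][200:400,220:420,::-1],None,fx=3,fy=3))
move([.4795,-.0065,.11])
E
```

```text
clk 7.62 pos [ 0.6034 -0.1596  0.0157] shift [ 0.1693 -0.1002 -0.0948] turn [0.003 0.001 0.   ] rows 5.2 0.0 w 0.0369 F [-2.1  1.   7.2]
```

View pics/w7.png

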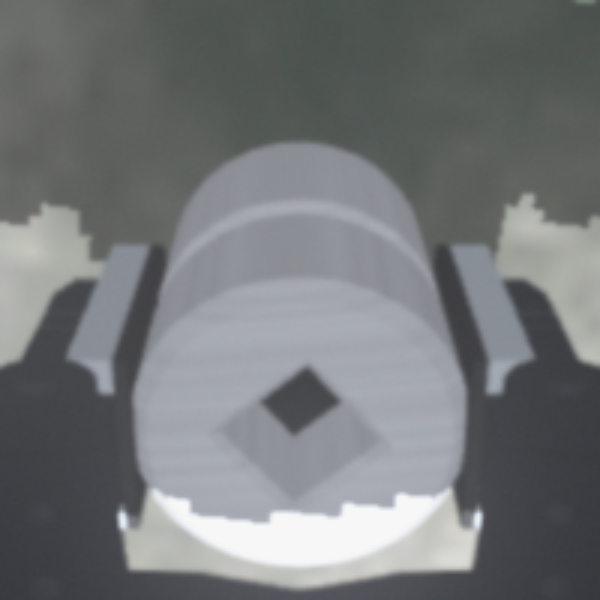

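```bash
python3 - <<'E'
from workcell import optics,bot,sensors
from h import *
o=sensors.get_obs();c=optics.camera("wrist");Q=R.from_quat(o["tool_rot"])
print(Q.inv().apply(wplane(c,o,320,340,.053)-o["eef_pos"]))
E
```

```text
[ 0.00282234  0.0002628  -0.03729471]
```

apply_moves(
  plan=[0,0,-0.03,0,0,0,0,0,-0.06,0,0,0,0,0,-0.095,0,0,0,0.03,-0.018,-0.095,0,0,0,0.06,-0.036,-0.095,0,0,0,0.09,-0.054,-0.095,0,0,0,0.12,-0.072,-0.095,0,0,0,0.145,-0.087,-0.095,0,0,0,0.166,-0.1,-0.095,0,0,0,0.166,-0.1,-0.095,0,0,0,0.166,-0.1,-0.095,0,0,0,0.166,-0.1,-0.095,0,0,0],
)

```text
clock: 8.67
eef_pos: [0.4802, -0.0096, 0.1089]
tool_rot: [0.654, 0.757, 0.001, 0.001]
ft_force: [0.1, 0.1, -2.0]
grip_width: 0.0367
```

```bash
python3 - <<'E'
from workcell import optics,bot,sensors
from h import *
o=sensors.get_obs();c=optics.camera("wrist");cv2.imwrite("pics/w8.png",c["pixels"][:,:,::-1])
move([.4795,-.0085,.024])
E
```

```text
clk 8.72 pos [ 0.4804 -0.0099  0.1088] shift [ 0.0016 -0.0008  0.0848] turn [ 0.002  0.001 -0.   ] rows 2.0 0.0 w 0.0367 F [-0.2 -1.1 -1.8]
```

View pics/w8.png

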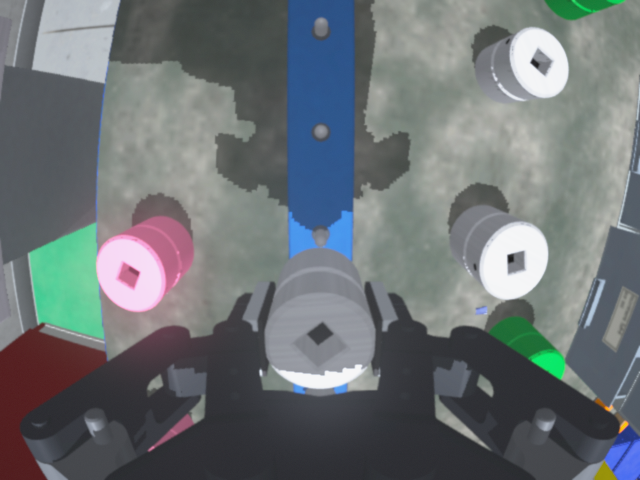

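apply_moves(
  plan=[0,0,0.03,0,0,0,0,0,0.045,0,0,0,0,0,0.056,0,0,0,0,0,0.065,0,0,0,0,0,0.073,0,0,0,0,0,0.08,0,0,0,0,0,0.085,0,0,0,0,0,0.087,0,0,0,0,0,0.087,0,0,0,0,0,0.087,0,0,0],
)

```text
clock: 9.55
eef_pos: [0.4796, -0.0098, 0.0236]
tool_rot: [0.654, 0.756, 0.0, 0.001]
ft_force: [-6.0, -0.6, 15.1]
grip_width: 0.0367
```

```bash
python3 - <<'E'
from h import *
move([.592,.1265,.15])
E
```

```text
clk 9.55 pos [ 0.4796 -0.0098  0.0236] shift [ 0.1186  0.131  -0.1263] turn [ 0.001  0.001 -0.   ] rows 5.2 0.0 w 0.0367 F [-6.  -0.6 15.1]
```

apply_moves(
  plan=[0,0,0,0,0,0,0,0,0,0,0,0,0,0,0,0,0,0,0,0,0,0,0,0,0,0,-0.02,0,0,0,0,0,-0.05,0,0,0,0,0,-0.09,0,0,0,0,0,-0.125,0,0,0,0,0,-0.125,0,0,0],
  grip=0.07,
)

```text
clock: 10.3
eef_pos: [0.4842, -0.0095, 0.1533]
tool_rot: [0.654, 0.756, 0.004, 0.005]
ft_force: [1.6, -0.9, -0.1]
grip_width: 0.0707
```

```bash
python3 - <<'E'
from workcell import optics,bot,sensors
from h import *
o=sensors.get_obs();c=optics.camera("wrist");cv2.imwrite("pics/w9.png",c["pixels"][:,:,::-1])
move([.592,.127,.15])
E
```

```text
clk 10.35 pos [ 0.4827 -0.0095  0.1503] shift [0.1193 0.1278 0.0013] turn [0.009 0.002 0.   ] rows 4.2 0.1 w 0.0696 F [ 0.7  0.8 -0.6]
```

View pics/w9.png

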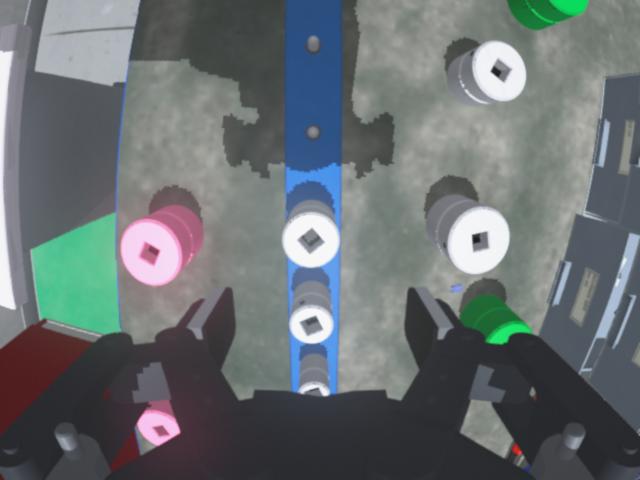

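Wrist view: 27 (311,240), 22 (311,324) and 17 stand in a row on the rail. Two inner studs are still free, at (313,45) and (313,132). Next is socket 32.

apply_moves(
  plan=[0.119,0.129,0,0,0,0,0.119,0.129,0,0,0,0,0.119,0.129,0,0,0,0,0.119,0.129,0,0,0,0,0.119,0.129,0,0,0,0,0.119,0.129,0,0,0,0,0.119,0.129,0,0,0,0,0.119,0.129,0,0,0,0],
)

```text
clock: 11.02
eef_pos: [0.5883, 0.1259, 0.1451]
tool_rot: [0.654, 0.756, -0.001, -0.001]
ft_force: [-0.6, -0.5, 0.9]
grip_width: 0.0697
```

```bash
python3 - <<'E'
from workcell import optics,bot,sensors
from h import *
o=sensors.get_obs();c=optics.camera("wrist");cv2.imwrite("pics/w10.png",c["pixels"][:,:,::-1])
a,e=blob(c["pixels"],(317,232),42,205);X=wplane(c,o,*a,.056);print(a,e,X)
move([X[0],X[1],.013])
move([.592,.128,.013])
E
```

```text
(327.0562438964844, 238.23738606770834) [64.03212992 66.45779928] [0.59241873 0.13006288 0.056     ]
clk 11.07 pos [0.5884 0.1256 0.1456] shift [0.0039 0.0049 0.1326] turn [-0.002  0.    -0.001] rows 3.2 0.0 w 0.0698 F [-0.6  0.2  0. ]
clk 11.07 pos [0.5884 0.1256 0.1456] shift [0.0019 0.0042 0.1326] turn [-0.002  0.    -0.001] rows 3.2 0.0 w 0.0698 F [-0.6  0.2  0. ]
```

View pics/w10.png

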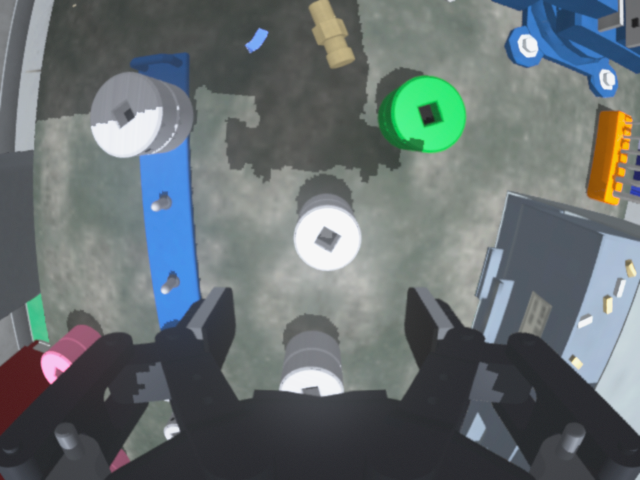

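Socket 32 is at (327,238), clear of the green one.

apply_moves(
  plan=[0.003,0.004,0.04,0,0,0,0.003,0.004,0.08,0,0,0,0.003,0.004,0.11,0,0,0,0.003,0.004,0.126,0,0,0,0.003,0.004,0.132,0,0,0,0.003,0.004,0.132,0,0,0,0.003,0.004,0.132,0,0,0],
)

```text
clock: 11.65
eef_pos: [0.5937, 0.1298, 0.0155]
tool_rot: [0.654, 0.756, 0.001, 0.0]
ft_force: [0.0, -0.4, 0.5]
grip_width: 0.0701
```

apply_moves(
  plan=[0,0,0,0,0,0,0,0,0,0,0,0,0,0,0,0,0,0,0,0,0,0,0,0,0,0,0,0,0,0,0,0,0,0,0,0],
  grip=0.025,
)

```text
clock: 12.15
eef_pos: [0.5942, 0.1306, 0.0167]
tool_rot: [0.654, 0.756, 0.001, 0.001]
ft_force: [-2.5, -0.7, 6.1]
grip_width: 0.0433
```

```bash
python3 - <<'E'
from workcell import optics,bot,sensors
from h import *
o=sensors.get_obs();c=optics.camera("wrist");cv2.imwrite("pics/w11.png",cv2.resize(c["pixels"][200:400,220:420,::-1],None,fx=3,fy=3))
move([.470,.0575,.11])
E
```

```text
clk 12.20 pos [0.5942 0.1306 0.0167] shift [-0.0544 -0.1332 -0.0937] turn [0.003 0.    0.   ] rows 4.1 0.0 w 0.0426 F [-2.2 -1.6  7.1]
```

View pics/w11.png

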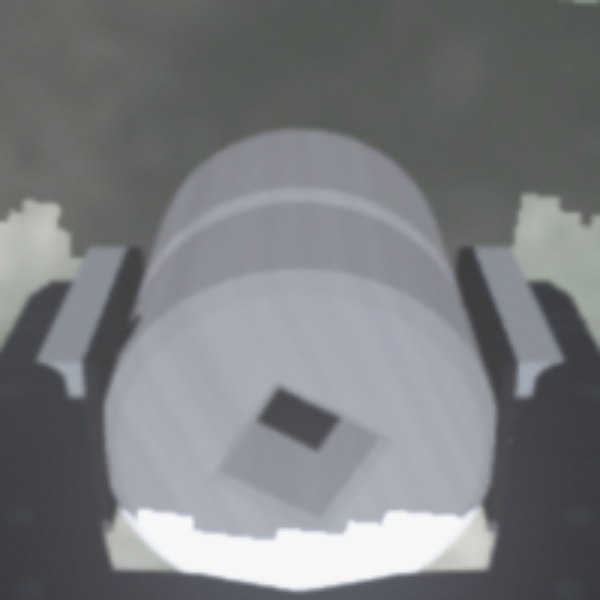

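apply_moves(
  plan=[0,0,-0.03,0,0,0,0,0,-0.06,0,0,0,0,0,-0.095,0,0,0,-0.015,-0.035,-0.095,0,0,0,-0.03,-0.07,-0.095,0,0,0,-0.042,-0.105,-0.095,0,0,0,-0.052,-0.133,-0.095,0,0,0,-0.052,-0.133,-0.095,0,0,0,-0.052,-0.133,-0.095,0,0,0,-0.052,-0.133,-0.095,0,0,0],
)

```text
clock: 13.03
eef_pos: [0.4701, 0.06, 0.1101]
tool_rot: [0.654, 0.756, 0.001, 0.001]
ft_force: [0.3, 0.1, -2.7]
grip_width: 0.0426
```

```bash
python3 - <<'E'
from workcell import optics,bot,sensors
from h import *
o=sensors.get_obs();c=optics.camera("wrist");cv2.imwrite("pics/w12.png",c["pixels"][:,:,::-1])
move([.470,.0590,.0245])
E
```

```text
clk 13.08 pos [0.4706 0.0602 0.1101] shift [-0.0011 -0.001   0.0856] turn [ 0.003 -0.     0.   ] rows 2.1 0.0 w 0.0429 F [ 0.  -0.6 -3.3]
```

View pics/w12.png

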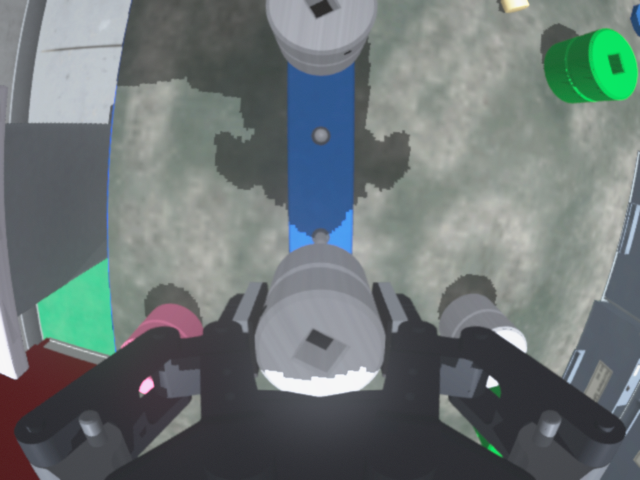

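apply_moves(
  plan=[-0.001,0,0.03,0,0,0,-0.001,0,0.045,0,0,0,-0.001,0,0.056,0,0,0,-0.001,0,0.065,0,0,0,-0.001,0,0.073,0,0,0,-0.001,0,0.08,0,0,0,-0.001,0,0.085,0,0,0,-0.001,0,0.087,0,0,0,-0.001,0,0.087,0,0,0,-0.001,0,0.087,0,0,0],
)

```text
clock: 13.92
eef_pos: [0.4699, 0.0591, 0.0246]
tool_rot: [0.654, 0.757, 0.001, 0.001]
ft_force: [-6.2, -1.4, 13.8]
grip_width: 0.0428
```

```bash
python3 - <<'E'
from workcell import optics,bot,sensors
from h import *
s=optics.camera("scene");a=s["pixels"][150:400,180:430,::-1];cv2.imwrite("pics/s12.png",cv2.resize(a,None,fx=2.4,fy=2.4))
move([.598,.0035,.15])
E
```

```text
clk 13.97 pos [0.4699 0.0591 0.0246] shift [-0.0735  0.119  -0.1252] turn [ 0.002 -0.     0.   ] rows 4.5 0.0 w 0.0428 F [-6.7 -0.5 13.5]
```

View pics/s12.png

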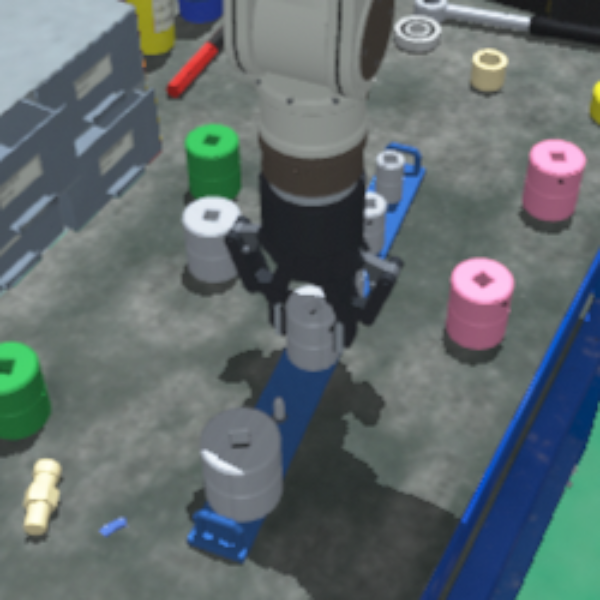

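Seated: TCP z 0.0246 against an expected 0.0247, 14 N contact. I release, rise and go to socket 36.

apply_moves(
  plan=[0,0,0,0,0,0,0,0,0,0,0,0,0,0,0,0,0,0,0,0,0,0,0,0,0,0,-0.02,0,0,0,0,0,-0.05,0,0,0,0,0,-0.09,0,0,0,0,0,-0.125,0,0,0,-0.035,0.055,-0.125,0,0,0,-0.073,0.118,-0.125,0,0,0,-0.073,0.118,-0.125,0,0,0,-0.073,0.118,-0.125,0,0,0],
  grip=0.078,
)

```text
clock: 14.97
eef_pos: [0.6016, 0.0014, 0.1473]
tool_rot: [0.655, 0.756, 0.001, 0.002]
ft_force: [1.4, -0.0, -1.1]
grip_width: 0.0778
```

apply_moves(
  plan=[0,0,0,0,0,0,0,0,0,0,0,0],
)

```text
clock: 15.13
eef_pos: [0.5965, 0.0033, 0.1462]
tool_rot: [0.654, 0.756, -0.001, -0.001]
ft_force: [-0.2, 0.6, -0.9]
grip_width: 0.078
```

```bash
python3 - <<'E'
from workcell import optics,bot,sensors
from h import *
o=sensors.get_obs();c=optics.camera("wrist");cv2.imwrite("pics/w13.png",c["pixels"][:,:,::-1])
a,e=blob(c["pixels"],(320,238),46,205);X=wplane(c,o,*a,.059);print(a,e,X)
move([X[0],X[1],.014])
move([.598,.0045,.014])
E
```

```text
(323.8728535970052, 239.25172424316406) [72.78694661 75.82887777] [0.59869874 0.00713254 0.059     ]
clk 15.18 pos [0.5956 0.0038 0.1464] shift [0.0028 0.0039 0.1324] turn [-0.002 -0.001 -0.   ] rows 3.2 0.0 w 0.0776 F [-0.7 -0.1 -0.7]
clk 15.18 pos [0.5956 0.0038 0.1464] shift [0.0003 0.0028 0.1324] turn [-0.002 -0.001 -0.   ] rows 3.2 0.0 w 0.0776 F [-0.7 -0.1 -0.7]
```

View pics/w13.png

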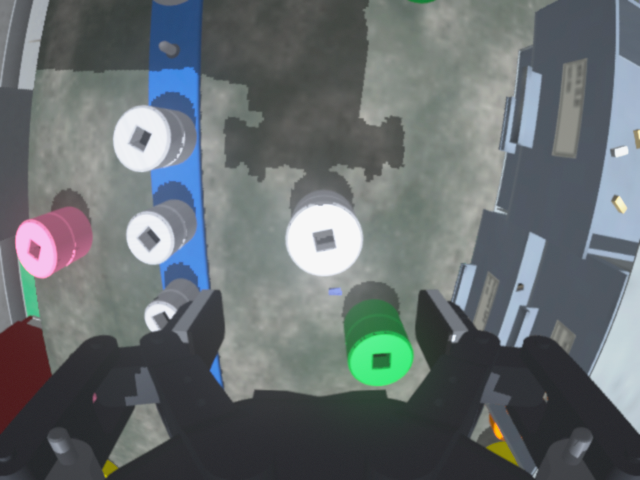

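Socket 36 is at (324,239), and the green one at (380,360) is clear of the finger path. I descend and grip.

apply_moves(
  plan=[0.002,0.003,0.04,0,0,0,0.002,0.003,0.08,0,0,0,0.002,0.003,0.11,0,0,0,0.002,0.003,0.126,0,0,0,0.002,0.003,0.132,0,0,0,0.002,0.003,0.132,0,0,0,0.002,0.003,0.132,0,0,0],
)

```text
clock: 15.77
eef_pos: [0.5993, 0.0066, 0.0164]
tool_rot: [0.654, 0.757, 0.0, 0.0]
ft_force: [0.0, 0.2, 0.1]
grip_width: 0.078
```

apply_moves(
  plan=[0,0,0,0,0,0,0,0,0,0,0,0,0,0,0,0,0,0,0,0,0,0,0,0,0,0,0,0,0,0,0,0,0,0,0,0],
  grip=0.03,
)

```text
clock: 16.27
eef_pos: [0.6001, 0.0061, 0.0177]
tool_rot: [0.654, 0.756, 0.001, 0.001]
ft_force: [-2.4, 0.5, 7.1]
grip_width: 0.0491
```

```bash
python3 - <<'E'
from workcell import optics,bot,sensors
from h import *
o=sensors.get_obs();c=optics.camera("wrist");cv2.imwrite("pics/w14.png",cv2.resize(c["pixels"][200:400,220:420,::-1],None,fx=3,fy=3))
move([.460,.1265,.12])
E
```

```text
clk 16.32 pos [0.6    0.0061 0.0177] shift [ 0.1394 -0.1209 -0.1027] turn [0.002 0.    0.   ] rows 5.1 0.0 w 0.0491 F [-2.2  0.7  5.8]
```

View pics/w14.png

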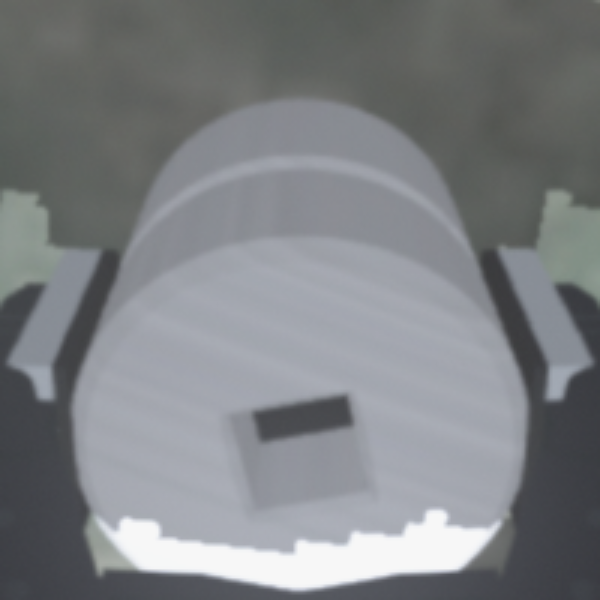

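apply_moves(
  plan=[0,0,-0.03,0,0,0,0,0,-0.065,0,0,0,0,0,-0.1,0,0,0,0.027,-0.024,-0.1,0,0,0,0.054,-0.048,-0.1,0,0,0,0.081,-0.07,-0.1,0,0,0,0.108,-0.094,-0.1,0,0,0,0.13,-0.113,-0.1,0,0,0,0.139,-0.121,-0.1,0,0,0,0.139,-0.121,-0.1,0,0,0,0.139,-0.121,-0.1,0,0,0,0.139,-0.121,-0.1,0,0,0],
)

```text
clock: 17.32
eef_pos: [0.4606, 0.1258, 0.1157]
tool_rot: [0.654, 0.756, 0.001, 0.001]
ft_force: [-0.3, 0.5, -4.0]
grip_width: 0.0495
```

```bash
python3 - <<'E'
from workcell import optics,bot,sensors
from h import *
o=sensors.get_obs();c=optics.camera("wrist");cv2.imwrite("pics/w15.png",c["pixels"][:,:,::-1])
move([.460,.1265,.0257])
E
```

```text
clk 17.37 pos [0.4607 0.1256 0.1156] shift [ 0.001  -0.0007  0.0899] turn [ 0.001  0.    -0.001] rows 2.2 0.0 w 0.0491 F [-0.4  0.2 -4.9]
```

View pics/w15.png

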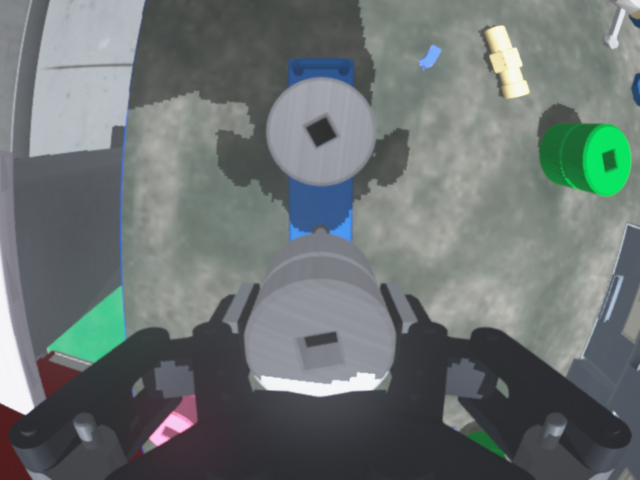

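apply_moves(
  plan=[0.001,-0.001,0.03,0,0,0,0.001,-0.001,0.048,0,0,0,0.001,-0.001,0.06,0,0,0,0.001,-0.001,0.069,0,0,0,0.001,-0.001,0.077,0,0,0,0.001,-0.001,0.084,0,0,0,0.001,-0.001,0.089,0,0,0,0.001,-0.001,0.091,0,0,0,0.001,-0.001,0.091,0,0,0,0.001,-0.001,0.091,0,0,0],
)

```text
clock: 18.2
eef_pos: [0.4589, 0.1268, 0.0256]
tool_rot: [0.654, 0.756, 0.0, 0.001]
ft_force: [-3.6, -1.7, 5.9]
grip_width: 0.049
```

Contact is at the expected height (0.0256 against 0.0257). I release, rise, then look.

apply_moves(
  plan=[0,0,0.001,0,0,0,0,0,0.001,0,0,0,0,0,0.001,0,0,0,0,0,0.001,0,0,0,0,0,0.001,0,0,0,0,0,-0.02,0,0,0,0,0,-0.055,0,0,0,0,0,-0.095,0,0,0,0,0,-0.135,0,0,0,0,0,-0.17,0,0,0,0,0,-0.2,0,0,0,0,0,-0.2,0,0,0],
  grip=0.078,
)

```text
clock: 19.2
eef_pos: [0.4621, 0.1281, 0.2312]
tool_rot: [0.654, 0.756, 0.005, 0.004]
ft_force: [0.5, 0.7, 0.4]
grip_width: 0.0782
```

```bash
python3 - <<'E'
from workcell import optics,bot,sensors
from h import *
o=sensors.get_obs();c=optics.camera("wrist");cv2.imwrite("pics/w16.png",c["pixels"][:,:,::-1])
move([.30,-.40,.25],26)
s=optics.camera("scene");a=s["pixels"][150:400,180:430,::-1];cv2.imwrite("pics/s16.png",cv2.resize(a,None,fx=2.4,fy=2.4))
E
```

```text
clk 19.25 pos [0.4608 0.1277 0.2281] shift [-0.4989 -0.2352 -0.0245] turn [ 0.007 -0.006  1.262] rows 13.2 10.1 w 0.0781 F [-0.6  0.  -0.7]
```

View pics/w16.png

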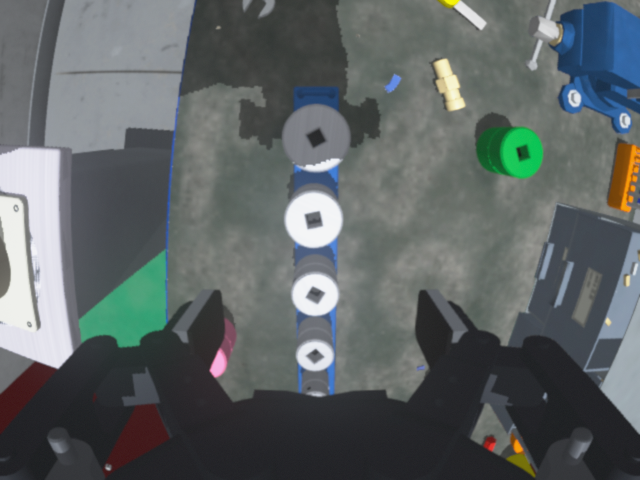

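View pics/s16.png

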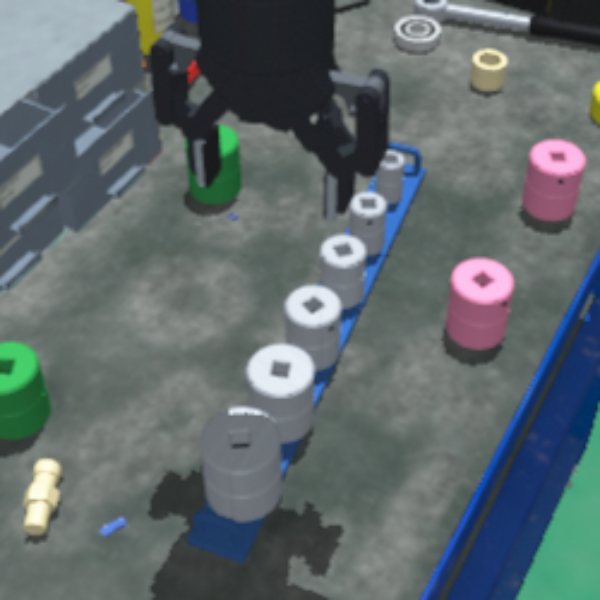

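All six appear in a row in size order. I move the arm aside to check seating height and uprightness with the fixed cameras.

apply_moves(
  plan=[-0.5,-0.15,-0.02,0,0,0.6,-0.5,-0.15,-0.02,0,0,0.6,-0.5,-0.15,-0.02,0,0,0.6,-0.5,-0.15,-0.02,0,0,0.6,-0.5,-0.15,-0.02,0,0,0.6,-0.5,-0.15,-0.02,0,0,0.6,-0.5,-0.15,-0.02,0,0,0.6,-0.5,-0.15,-0.02,0,0,0.6,-0.5,-0.15,-0.02,0,0,0.6,-0.5,-0.15,-0.02,0,0,0.6,-0.5,-0.15,-0.02,0,0,0.6,-0.5,-0.15,-0.02,0,0,0.6],
)

```text
clock: 20.3
eef_pos: [0.3839, -0.3686, 0.2412]
tool_rot: [0.848, 0.529, -0.0, -0.002]
ft_force: [1.2, 0.2, -0.2]
grip_width: 0.0776
```

apply_moves(
  plan=[0,0,0,0,0,0,0,0,0,0,0,0,0,0,0,0,0,0],
)

```text
clock: 20.55
eef_pos: [0.3845, -0.3666, 0.2414]
tool_rot: [0.849, 0.529, -0.0, -0.002]
ft_force: [-0.1, 0.3, 0.1]
grip_width: 0.0781
```

```bash
python3 - <<'E'
from workcell import optics,bot,sensors
from h import *
T=optics.camera("top");S=optics.camera("scene")
cv2.imwrite("pics/t17.png",cv2.resize(T["pixels"][170:330,170:480,::-1],None,fx=2.5,fy=2.5))
cv2.imwrite("pics/s17.png",cv2.resize(S["pixels"][150:400,180:430,::-1],None,fx=2.4,fy=2.4))
for n,X in {41:(.451,.195,.070),36:(.460,.127,.067),32:(.470,.06,.064),27:(.4795,-.0065,.061),22:(.489,-.0735,.058)}.items():
    X=np.array(X)
    a,ea=blob(T["pixels"],proj(T,X),15,195);b,eb=blob(S["pixels"],proj(S,X),17,195)
    print(n,np.round(tri(T,a,S,b)*1000,1),np.round(ea,1),np.round(eb,1),"plane",np.round(plane(T,*a,X[2])*1000,1))
print(sensors.get_obs()["clock"])
E
```

```text
41 [450.2 195.2  71.8] [22.2 23.7] [27.  32.6] plane [450.1 195.5  70. ]
36 [458.1 126.7  68.6] [19.8 20.7] [21.1 26.8] plane [458.1 126.9  67. ]
32 [469.2  57.9  66.1] [17.3 18.1] [16.3 22. ] plane [469.3  58.   64. ]
27 [478.5  -9.5  63.1] [14.9 15.2] [12.6 17.6] plane [478.7  -9.5  61. ]
22 [487.7 -73.3  60.1] [12.1 12.4] [ 9.2 13.9] plane [487.8 -73.4  58. ]
20.65
```

View pics/t17.png

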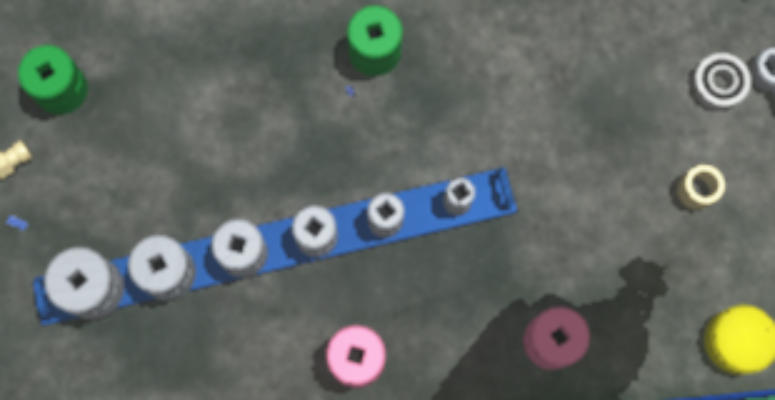

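View pics/s17.png

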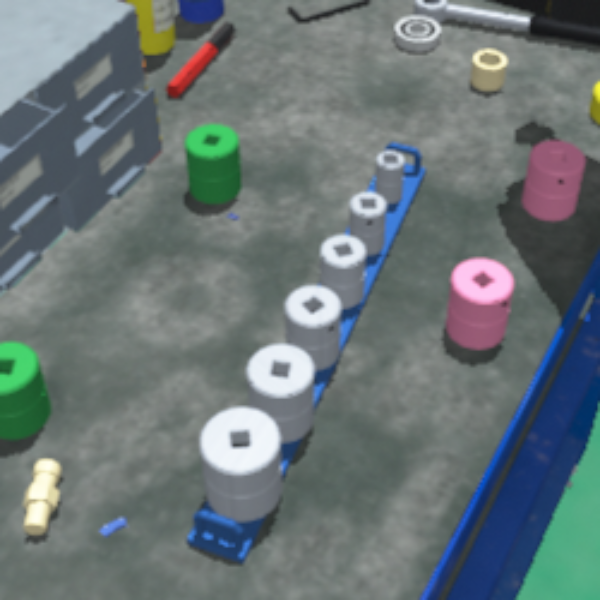

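All the tops read 1.6–2.1 mm above nominal, and the untouched reference 41 reads +1.8 mm. So all four are fully seated and within 3 mm of the stud axes.

```bash
python3 -c "
from workcell import bot
print(bot.job_done())"
```

```text
the job is handed in; nothing more can be done
None
```

I put the four loose sockets (22, 27, 32 and 36) mouth down on the four inner studs, so the row now runs 17-22-27-32-36-41. I handed the job in at about 20.7 s, with the arm parked clear; no verdict came back.

- **Seating:** At each placing the tool met the bar within 0.2 mm of the expected height, and the wrist force on the tool stayed at about 15 N or less in every reading. In the final fixed-camera check, the four tops read 1.6–2.1 mm above nominal. The untouched 41 read 1.8 mm high, so this looks like camera bias rather than a raised socket.
- **Position:** The placed sockets are within about 3 mm of their stud axes. 27 is the farthest, at about 3 mm along the rail against about 9 mm of play.
- **Left alone:** 17 and 41 are still on their end studs. The bearing, bushing, fitting and the green and pink sockets look unmoved.
- **Failed or disagreed:** One release call was refused because I miscounted a row; I corrected it with no effect on the scene. Camera estimates of a socket's position in the grip differed by 2–4 mm, which is within the play on the studs.

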